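# Unstack the specimen boxes and put the spacer on the spacer pile

### The job

A stack on the bench holds two specimen boxes kept apart by a footed spacer plate. First set the top box gently and upright on the floor of the small steel tray, then lift the spacer off the bottom box and set it gently, feet down and squarely, on top of the other spacer plate so that the spacers make their own pile. Leave that other spacer where it is.

Things in the scene. Friction and masses are not known exactly. Their poses are not given: they have to be found in the camera images.
- top_box: specimen box on top of the stack: closed grey plastic box, lid fixed, 54 (x) x 84 (y) x 40 (z) mm, 0.15 kg, loose; origin at the centre of its underside, z up. It stands on the stack's spacer plate, which sticks out 6 mm beyond it all round, so fingers gripping it across 54 mm must stop above the plate (level with the box's underside).
- stack_spacer: spacer in the stack: aluminium plate 66 (x) x 96 (y) x 8 mm on four round black feet 16 mm tall, 11 mm across, at x = +-16, y = +-28 mm; 0.16 kg, loose. Origin under its centre, level with the undersides of the feet; the plate lies 16 to 24 mm above it; z up. The feet stand on a box like the top one, 6 mm narrower a side than the plate. Grip it by the plate's edges across 66 mm.
- pile_spacer: the other spacer, same as the stack's (66 x 96 mm plate, 24 mm tall with its feet, origin under its centre at the undersides of the feet, z up), loose, standing alone on the bench. A spacer set on its flat top has its origin 24 mm above this one's.
- tray: small square steel tray, 120 x 120 mm outside, 114 x 114 mm inside, with a rim 14 mm tall, fixed to the bench; origin at the centre of its underside, floor 3 mm above the origin, z up. Overhead, well beyond the work, a shelf runs 0.58 m above the bench over x > 0.57, y < -0.25.
Things that resemble listed ones, but are neither listed nor needed, are in the scene too. Of the things that look like the tray, the larger one is meant. What is shaped like the top_box but purple is not meant.

How it is judged (in metres and radians):
On the way, in this order (a step that is already met when the one before it is completed fails the run):
1. the top box stands released on the small steel tray while the spacer is still in the stack (z of top_box in the frame of tray below 0.008 m and x of top_box in the frame of tray between -0.04 and 0.04 m and y of top_box in the frame of tray between -0.04 and 0.04 m and angle between top_box's own z axis and vertical below 0.08 rad and contact force between the fingers and top_box below 0.1 N and distance of stack_spacer from where it was at the start of the episode below 0.02 m), for 0.2 s.
2. the spacer stands squarely on the other spacer (horizontal distance between stack_spacer and pile_spacer below 0.015 m and z of stack_spacer in the frame of pile_spacer between 0.021 and 0.028 m and angle between the x axis of stack_spacer and the x axis of pile_spacer, either way round below 0.2 rad and contact force between the fingers and stack_spacer below 0.1 N), for 0.2 s.
At the end, for the whole second after the job is handed in: The former top box stands upright and still on the tray's floor; the stack's spacer stands level, feet down and still on the other spacer, centres within 15 mm and sides within 0.2 rad, either way round; the other spacer is upright within 20 mm of where it stood (z of top_box in the frame of tray below 0.008 m and x of top_box in the frame of tray between -0.04 and 0.04 m and y of top_box in the frame of tray between -0.04 and 0.04 m and angle between each of top_box, stack_spacer, pile_spacer's own z axis and vertical below 0.08 rad and horizontal distance between stack_spacer and pile_spacer below 0.015 m and z of stack_spacer in the frame of pile_spacer between 0.021 and 0.028 m and angle between the x axis of stack_spacer and the x axis of pile_spacer, either way round below 0.2 rad and distance of pile_spacer from where it was at the start of the episode below 0.02 m and linear speed of each of top_box, stack_spacer below 0.02 m/s); the robot touches nothing.
It fails at once if the top box is dropped from more than about 10 mm or knocked away (contact force between each of the fingers, anything else and top_box below 0.05 N and linear speed of top_box above 0.45 m/s).
It fails at once if the spacer is dropped from more than about 10 mm or knocked away (contact force between each of the fingers, anything else and stack_spacer below 0.05 N and linear speed of stack_spacer above 0.45 m/s).
It also fails if it takes over 48 s, if anything falls off the work surface, if the arm or the gripper's body presses on something with over 40 N, if the wrist force passes 120 N, or if a joint passes its speed limit or range.

### The arm

A 7-joint arm with a two-finger parallel gripper is mounted at the origin on a cart in front of the work surface, level with it; the furniture and walls round the work are solid. World frame = base frame: x ahead of the robot, y to its left, z up, the work surface at z = 0. Lengths are in mm, angles in degrees, forces in N, time in s.
With the tool pointing down it reaches from about 400 to 850 mm from the base axis. Payload 4.4 kg.
Tool frame: the origin (TCP) lies between the finger pads; the fingertips stand 25 mm ahead of it and the grasp point (between the pads) lies 6 mm ahead of it; z points along the fingers, y is the direction in which the jaws open and shut (so a half turn about z gives the same grasp; the last joint's range is limited). The gripper opens to 94 mm and grips with 3 to 60 N. Pads are 16 mm wide; open, the fingers measure 119 mm over their backs; the gripper's body (75 mm by 177 mm) begins 78 mm behind the grasp point.
Start: joints at [-81.005, 36.005, 2.206, 86.941, -1.547, 57.084, -1.146], TCP at [143.599, 633.954, 230.478] pointing down, gripper open.
Joint ranges: [-175.42, 175.42], [-21.48, 121.26], [-71.46, 75.88], [10.55, 141.38], [-63.04, 243.04], [13.31, 113.54], [-168.57, 168.57]. Speed limits (degrees/s): [147.25, 147.25, 180, 180, 180, 180, 180].

### API

Orientations are given as a 3x3 rotation matrix whose columns are the frame's x, y, z axes.
In Python, from rig import * gives the robot as it stands.
- The arm moves only by the shell command python3 -m crank 'ROWS' [FORCE]. ROWS is JSON, one flat list of numbers, 5 for each row, row after row: the shift along the tool's x, y, z in m, then the turn about the tool's z in degrees, then the closure, from 0 (fully open) to 1 (shut). A call has 1 to 8 rows; each row is the pose to reach, as a shift and turn from the pose measured when the call began, along the tool's axes at that moment; what a row does not reach only later rows make up. A row lasts 1/10 s, in which the tool goes at most 50 mm and 8.59 degrees, less where a joint would pass 70% of its speed; a pose out of reach is approached as far as the arm can. A call with a gripper value outside its range is refused whole. The fingers move at their own pace and stop on an object; FORCE is the grip in N (left out, the last holds). Time passes only in rows, so rows that repeat a pose let the fingers close. It gives the time, the measured TCP pose, the force and the opening at its end, in the units of the state.
- sense(): the state, without advancing time (a new reading comes with each control period).
- read_camera(name): name is "scene" or "top" or "wrist"; returns a dict with "img" (400x640x3 uint8, red, green, blue), "intrinsics" (3x3 intrinsics, pixels), "cam_to_world" (4x4, takes a point from camera to world coordinates). Camera axes: x right, y up, looking along -z (the intrinsics and any distortion apply to the point x, -y, -z); pixel columns grow to the right and rows downward; lengths in mm; the calibration is good to about 2 mm. A picture is of the moment at which its call begins. There is no depth.
- finish_job(): hands the job in, once; it reports no verdict.
The state is a dict: "time_s": time; "joint_positions": joint angles; "joint_velocities": joint speeds; "joint_efforts": joint torques, N m; "tcp_pos": TCP position; "orientation": TCP orientation; "wrist_force": force on the tool from outside, world axes, zero at the start; "moment": the same for the moment, N m; "grip_width": finger opening in mm.
Only numpy, scipy, OpenCV 4.12 (cv2) and the standard library are available. Lean on these libraries where they do the work, as an engineer would, in place of code of your own. Each camera call takes 0.05 s, during which the arm holds its last target.

## Working session

There is one attempt and no reset: what is moved stays moved. The work goes in short steps, Python scripts to look and compute and a shell command to move; the robot and the scene stay as the last step left them, time stands still between calls to the robot, and variables do not carry over. Pictures are saved under pics/ and viewed, and the job is handed in when it is done.

```bash
ls; mkdir -p pics; python3 - <<'E'
from rig import *
import cv2
s=sense()
print(s['time_s'],s['tcp_pos'],s['orientation'],s['grip_width'])
for n in("scene","top","wrist"):
    c=read_camera(n); cv2.imwrite(f"pics/{n}0.png",c["img"][:,:,::-1]); print(n,c["intrinsics"],c["cam_to_world"],[k for k in c])
E
```

```text
pics
0.0 [143.48425983 633.35529831 229.59647388] [[-9.75287534e-01  2.20939110e-01 -3.68855180e-04]
 [ 2.20939415e-01  9.75285926e-01 -1.77122765e-03]
 [-3.15941941e-05 -1.80895089e-03 -9.99998363e-01]] 94.01313487809342
scene [[427.27616107   0.         315.97289545]
 [  0.         427.27616107 197.25997056]
 [  0.           0.           1.        ]] [[-4.54055242e-01  3.80193031e-01 -8.05783530e-01 -5.95421920e+02]
 [-8.90902770e-01 -1.82339295e-01  4.15986342e-01  4.60352650e+02]
 [ 1.12291071e-02  9.06755557e-01  4.21507137e-01  6.10024302e+02]
 [ 0.00000000e+00  0.00000000e+00  0.00000000e+00  1.00000000e+00]] ['img', 'intrinsics', 'cam_to_world']
top [[453.42973799   0.         314.6776859 ]
 [  0.         453.42973799 194.35526229]
 [  0.           0.           1.        ]] [[ 2.90853700e-02  9.92397614e-01 -1.19586856e-01  2.61764457e+02]
 [-9.99540507e-01  2.98967365e-02  4.99590441e-03 -7.78514392e+01]
 [ 8.53318035e-03  1.19386599e-01  9.92811173e-01  1.65086160e+03]
 [ 0.00000000e+00  0.00000000e+00  0.00000000e+00  1.00000000e+00]] ['img', 'intrinsics', 'cam_to_world']
wrist [[352.13686031   0.         312.86722366]
 [  0.         352.13686031 199.81231739]
 [  0.           0.           1.        ]] [[ 2.20366542e-01 -9.37700269e-01 -2.68620163e-01  6.40389912e+01]
 [ 9.75415524e-01  2.11344733e-01  6.24336327e-02  6.53018425e+02]
 [-1.77257739e-03 -2.75774561e-01  9.61220708e-01  3.83082234e+02]
 [ 0.00000000e+00  0.00000000e+00  0.00000000e+00  1.00000000e+00]] ['img', 'intrinsics', 'cam_to_world']
```

View pics/top0.png

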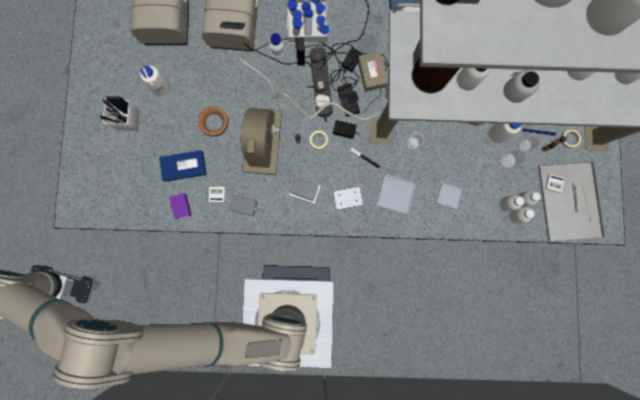

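View pics/scene0.png

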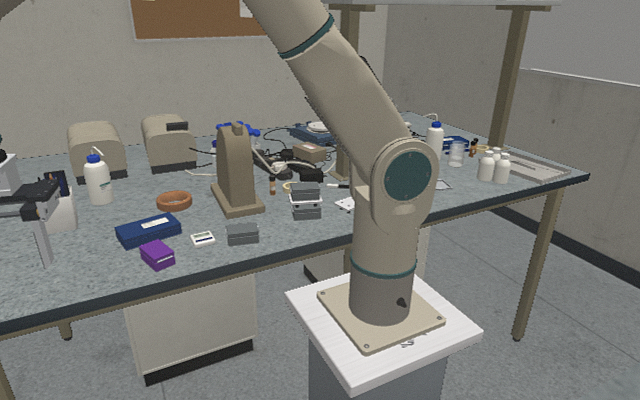

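View pics/wrist0.png

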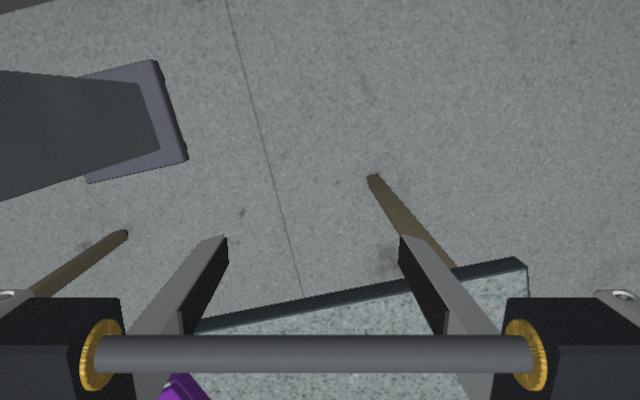

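The top view shows the stack at about (305,191), the other spacer at (347,198), the larger tray at (396,193) and a smaller look-alike at (450,195). A lone grey box stands at (243,204). I'll zoom in on these.

```bash
python3 - <<'E'
import cv2
i=cv2.imread("pics/top0.png")[150:230,280:480]
cv2.imwrite("pics/topz.png",cv2.resize(i,None,fx=4,fy=4,interpolation=cv2.INTER_CUBIC))
i=cv2.imread("pics/scene0.png")[160:240,220:370]
cv2.imwrite("pics/scz.png",cv2.resize(i,None,fx=5,fy=5,interpolation=cv2.INTER_CUBIC))
E
```

```text
(no output)
```

View pics/topz.png

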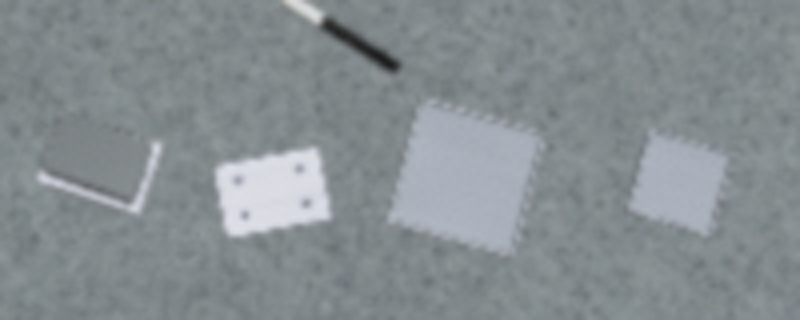

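View pics/scz.png

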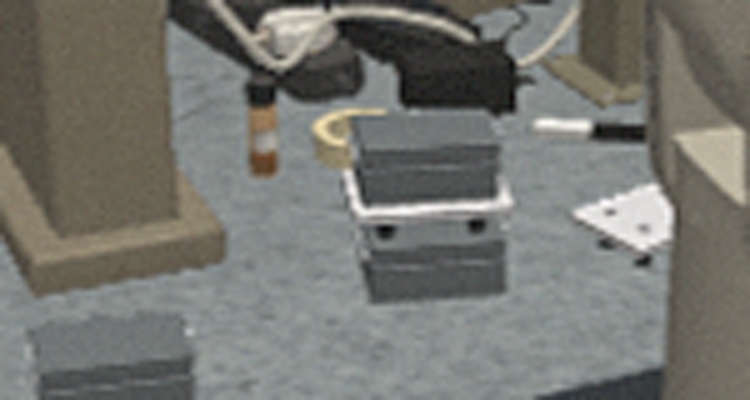

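The stack shows a grey box on a white-rimmed spacer, and the pile spacer shows four dots on a white plate. The larger tray is the left one of the two. Measuring now.

```bash
cat > h.py <<'E'
import numpy as np, cv2
from rig import *
def cast(c,px,z):
    K=c["intrinsics"];T=np.array(c["cam_to_world"]);p=np.atleast_2d(np.array(px,float))
    d=np.c_[(p[:,0]-K[0][2])/K[0][0],-(p[:,1]-K[1][2])/K[1][1],-np.ones(len(p))]@T[:3,:3].T
    o=T[:3,3]; return o+d*((z-o[2])/d[:,2])[:,None]
def rect(P):
    r=cv2.minAreaRect(P[:,:2].astype(np.float32)); b=cv2.boxPoints(r)
    e=[b[1]-b[0],b[2]-b[1]]; e.sort(key=np.linalg.norm)
    s=np.degrees(np.arctan2(e[0][1],e[0][0])); s=(s+90)%180-90   # direction of SHORT side (its x axis)
    return np.array(r[0]),np.linalg.norm(e,axis=1),s
def project(c,P):
    K=np.array(c["intrinsics"]);T=np.array(c["cam_to_world"])
    q=(np.atleast_2d(P)-T[:3,3])@T[:3,:3]; q[:,1:]*=-1
    q=q@K.T; return q[:,:2]/q[:,2:]
E
python3 - <<'E'
from h import *
c=read_camera("top"); im=c["img"].astype(int)
cv2.imwrite("pics/t1.png",c["img"][:,:,::-1])
g=im.mean(2)
for n,(u,v) in dict(box=(303,190),plate=(347,192),tray=(396,193),trs=(450,195),bench=(370,210)).items(): print(n,im[v,u],im[v+3,u+3])
def blob(m,seed,z):
    _,l=cv2.connectedComponents(m.astype(np.uint8)); k=l[seed[1],seed[0]]
    cs,_=cv2.findContours((l==k).astype(np.uint8),cv2.RETR_EXTERNAL,cv2.CHAIN_APPROX_NONE)
    p=cs[0][:,0].astype(float); ce=p.mean(0)
    return rect(cast(c,p,z)),len(p)
print("pile",blob(g>190,(347,197),24))
br=(im[:,:,2]-im[:,:,0]>8)&(g>145)
print("tray",blob(br,(396,193),8)); print("small",blob(br,(450,195),8))
E
```

```text
box [128 135 138] [130 136 139]
plate [217 219 226] [218 220 226]
tray [169 175 185] [171 178 189]
trs [169 175 186] [169 176 187]
bench [116 126 129] [132 139 141]
pile ((array([ 449.26031494, -205.16983032]), array([64.04112, 94.25141], dtype=float32), np.float32(13.036972)), 81)
tray ((array([ 471.95358276, -385.62518311]), array([122.59945, 123.66098], dtype=float32), np.float32(75.64636)), 128)
small ((array([ 472.61096191, -581.9206543 ]), array([83.03937 , 83.147156], dtype=float32), np.float32(-15.243523)), 83)
```

```bash
python3 - <<'E'
from h import *
c=read_camera("top"); im=c["img"]
p=np.array([[38,178],[138,212],[160,142]])/4+[280,150]-.4
P=cast(c,p,64);print(P, np.linalg.norm(P[0]-P[1]),np.linalg.norm(P[2]-P[1]),"centre",(P[0]+P[2])/2)
d=P[2]-P[1];print(np.degrees(np.arctan2(d[1],d[0]))); d=P[0]-P[1];print(np.degrees(np.arctan2(d[1],d[0])))
s=read_camera("scene"); print(project(s,P)); 
E
```

```text
[[ 451.09792427    4.27658376   64.        ]
 [ 423.64939351  -84.65516532   64.        ]
 [ 486.36025109 -102.26679143   64.        ]] 93.07135883353523 65.13694061085239 centre [468.72908768 -48.99510383  64.        ]
-15.686789042359429
72.84730764339307
[[290.60653967 202.01949452]
 [321.55713275 200.03167868]
 [317.22637136 191.25865089]]
```

```bash
cat >> h.py <<'E'
def go(p,yaw=None):
    s=sense(); R=np.array(s['orientation']); d=R.T@(np.array(p,float)-s['tcp_pos'])/1000
    y0=np.degrees(np.arctan2(R[1,1],R[0,1])); t=0
    if yaw is not None: t=-((yaw-y0+180)%360-180)
    print("t",round(s['time_s'],2),"tcp",np.round(s['tcp_pos'],1),"yaw",round(y0,1),"grip",round(s['grip_width'],1),"F",np.round(s['wrist_force'],1),"tilt",np.round(R[:2,2],3))
    print("  shift",np.round(d,4),"turn",round(t,1)," q",np.round(s['joint_positions'],0))
E
python3 - <<'E'
from h import *
c=read_camera("top")
print(cast(c,[[243,172],[280,172],[272,110],[243,160]],0).round())
print(cast(c,[[243,165],[272,110]],180).round())
go([400,270,230],30); go([469,-49,180],-16.4)
E
```

```text
[[536. 180.   0.]
 [540.  44.   0.]
 [774.  83.   0.]
 [580. 182.   0.]]
[[529. 153. 180.]
 [718.  65. 180.]]
t 0.35 tcp [143.6 633.8 230.3] yaw 77.2 grip 94.0 F [-0.7  0.2  0.4] tilt [-0. -0.]
  shift [-0.3305 -0.2982  0.0004] turn 47.2  q [-81.  36.   2.  87.  -2.  57.  -1.]
t 0.35 tcp [143.6 633.8 230.3] yaw 77.2 grip 94.0 F [-0.7  0.2  0.4] tilt [-0. -0.]
  shift [-0.4683 -0.594   0.0505] turn 93.6  q [-81.  36.   2.  87.  -2.  57.  -1.]
```

```bash
python3 - <<'E'
from h import *
go([360,310,260],35)
E
```

```text
t 0.35 tcp [143.6 633.8 230.3] yaw 77.2 grip 94.0 F [-0.7  0.2  0.4] tilt [-0. -0.]
  shift [-0.2826 -0.268  -0.0296] turn 42.2  q [-81.  36.   2.  87.  -2.  57.  -1.]
```

```bash
python3 -m crank '[-0.03,-0.03,-0.03,6,0, -0.065,-0.065,-0.03,12,0, -0.1,-0.1,-0.03,18,0, -0.135,-0.13,-0.03,24,0, -0.17,-0.165,-0.03,30,0, -0.205,-0.2,-0.03,36,0, -0.24,-0.235,-0.03,42,0, -0.283,-0.268,-0.03,42,0]'; python3 - <<'E'
from h import *
go([405,90,250],0)
E
```

```text
time_s: 1.15
tcp_pos: [357.9, 311.3, 260.7]
orientation: [[-0.576, 0.818, -0.0], [0.818, 0.576, -0.0], [0.0, -0.0, -1.0]]
wrist_force: [0.9, 1.5, 0.7]
grip_width: 93.8
t 1.15 tcp [357.9 311.3 260.7] yaw 35.1 grip 93.8 F [0.9 1.5 0.7] tilt [-0. -0.]
  shift [-0.2081 -0.0889  0.0107] turn 35.1  q [-57.  20.  16. 112.  -7.  49.  -1.]
```

```bash
python3 -m crank '[-0.04,-0.017,0,7,0, -0.08,-0.034,0,14,0, -0.12,-0.051,0,21,0, -0.16,-0.068,0.005,28,0, -0.208,-0.089,0.01,35,0]'; python3 - <<'E'
from h import *
go([469,-49,230],-16.4)
E
```

```text
time_s: 1.65
tcp_pos: [404.7, 91.7, 251.2]
orientation: [[0.001, 1.0, 0.001], [1.0, -0.001, 0.001], [0.001, 0.001, -1.0]]
wrist_force: [1.0, 0.9, 0.2]
grip_width: 94.0
t 1.65 tcp [404.7  91.7 251.2] yaw -0.0 grip 94.0 F [1.  0.9 0.2] tilt [0.001 0.001]
  shift [-0.1407  0.0644  0.0211] turn 16.4  q [-39.  17.  29. 121. -11.  45.  -3.]
```

```bash
python3 -m crank '[-0.035,0.016,0.005,4,0, -0.07,0.032,0.01,8,0, -0.105,0.048,0.015,12,0, -0.141,0.064,0.021,16.4,0, -0.141,0.064,0.021,16.4,0]'; python3 - <<'E'
from h import *
go([469,-49,97],-16.4)
c=read_camera("wrist"); cv2.imwrite("pics/w1.png",c["img"][:,:,::-1]); np.savez("w1.npz",**c)
E
```

```text
time_s: 2.15
tcp_pos: [470.2, -54.9, 230.1]
orientation: [[0.292, 0.957, 0.003], [0.957, -0.292, -0.003], [-0.002, 0.004, -1.0]]
wrist_force: [-1.6, 0.4, -0.4]
grip_width: 93.7
t 2.15 tcp [470.2 -54.9 230.1] yaw -17.0 grip 93.7 F [-1.6  0.4 -0.4] tilt [ 0.003 -0.003]
  shift [ 0.0055 -0.0034  0.1331] turn -0.6  q [-20.  24.  33. 115. -18.  45.   6.]
```

View pics/w1.png

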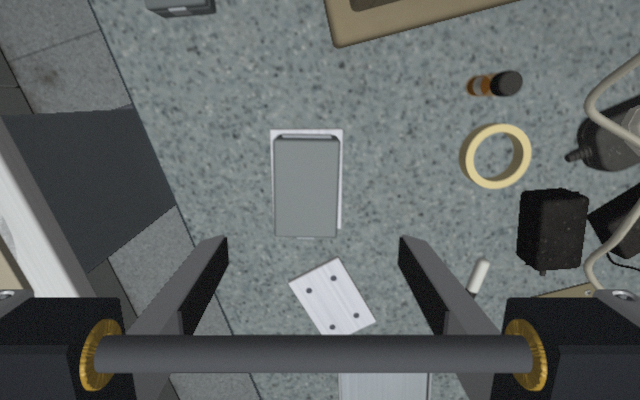

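```bash
python3 - <<'E'
from h import *
c=dict(np.load("w1.npz"))
im=c["img"][115:255,255:355]; cv2.imwrite("pics/w1z.png",cv2.resize(im[:,:,::-1],None,fx=4,fy=4,interpolation=cv2.INTER_CUBIC))
def show(n,p,z):
    P=cast(c,p,z); print(n,P.round(1)[:,:2].tolist(),[round(float(np.linalg.norm(P[i]-P[i-1])),1) for i in range(len(P))],P.mean(0).round(1)); 
    d=P[1]-P[0]; print(np.degrees(np.arctan2(d[1],d[0])))
show("box",[[274,138],[339,138],[337.5,237.5],[275,237.5]],104)
show("plate",[[270,130],[343,130]],64)
g=cv2.cvtColor(c["img"],cv2.COLOR_RGB2GRAY); m=(g>185).astype(np.uint8)
n,l,st,ce=cv2.connectedComponentsWithStats(m); k=l[300,345]; print(st[k])
cs,_=cv2.findContours((l==k).astype(np.uint8),cv2.RETR_EXTERNAL,cv2.CHAIN_APPROX_NONE)
print(rect(cast(c,cs[0][:,0],24)))
E
```

```text
box [[455.2, 3.8], [504.1, -11.1], [480.0, -91.6], [429.1, -76.0]] [84.0, 51.1, 84.0, 53.3] [467.1 -43.7 104. ]
-16.945878822224348
plate [[448.8, 8.7], [511.1, -10.3]] [65.2, 65.2] [480.   -0.8  64. ]
-16.940161537381485
[ 289  259   86   75 3624]
(array([ 448.99890137, -200.84631348]), array([63.928856, 93.5085  ], dtype=float32), np.float32(12.541016))
```

View pics/w1z.png

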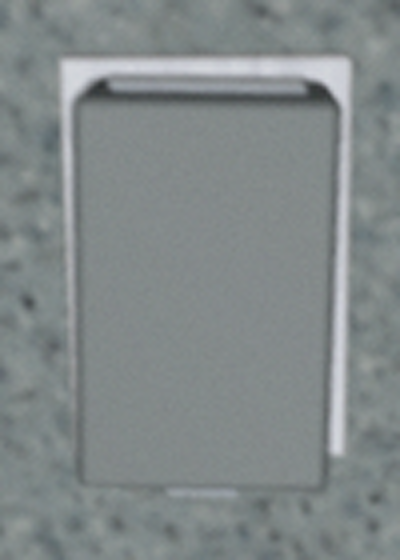

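```bash
python3 - <<'E'
from h import *
go([468,-46,160],-16.9)
E
python3 -m crank '[0.004,-0.002,0.035,0,0, 0.008,-0.003,0.07,0,0, 0.008,-0.003,0.07,0,0]'; python3 - <<'E'
from h import *
c=read_camera("wrist");c=read_camera("wrist"); cv2.imwrite("pics/w2.png",c["img"][:,:,::-1]); np.savez("w2.npz",**c)
go([468,-46,97],-16.9)
E
```

```text
t 2.2 tcp [469.1 -51.9 230. ] yaw -16.7 grip 93.8 F [-0.5  1.  -0.1] tilt [ 0.001 -0.   ]
  shift [ 0.0054 -0.0028  0.07  ] turn 0.2  q [-20.  24.  32. 115. -18.  45.   6.]
time_s: 2.5
tcp_pos: [465.4, -41.0, 157.2]
orientation: [[0.285, 0.959, -0.007], [0.959, -0.285, 0.001], [-0.001, -0.007, -1.0]]
wrist_force: [0.8, -0.6, -0.5]
grip_width: 93.7
t 2.6 tcp [468.3 -42.6 160.4] yaw -16.6 grip 94.0 F [0.1 0.1 1.2] tilt [0. 0.]
  shift [-0.0033  0.0007  0.0634] turn 0.3  q [-17.  30.  28. 120. -24.  35.  10.]
```

View pics/w2.png

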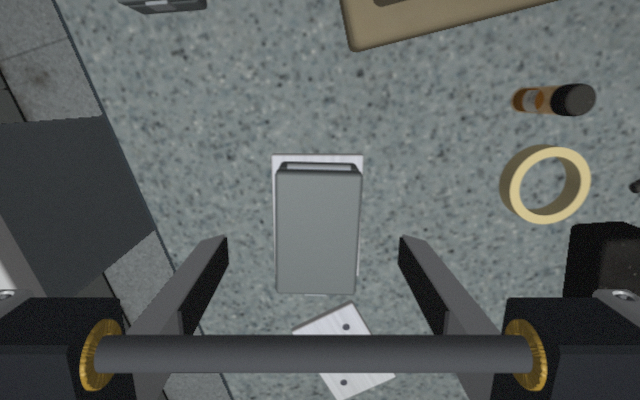

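```bash
python3 - <<'E'
from h import *
c=dict(np.load("w2.npz"))
im=c["img"][145:305,265:370]; cv2.imwrite("pics/w2z.png",cv2.resize(im[:,:,::-1],None,fx=3.5,fy=3.5,interpolation=cv2.INTER_CUBIC))
P=cast(c,[[276.5,169.5],[360.5,171.5],[355.5,294],[276.5,293.5]],104);print(P.round(1),P.mean(0))
P=cast(c,[[272.5,154.5],[363.5,155]],64);print(P.round(1),P.mean(0), np.linalg.norm(P[0]-P[1]))
E
```

```text
[[456.    3.8 104. ]
 [504.1 -11.8 104. ]
 [480.2 -91.3 104. ]
 [429.8 -76.1 104. ]] [467.55760202 -43.8556814  104.        ]
[[450.3   8.5  64. ]
 [512.  -10.1  64. ]] [481.1722511   -0.80749747  64.        ] 64.4394109537855
```

View pics/w2z.png

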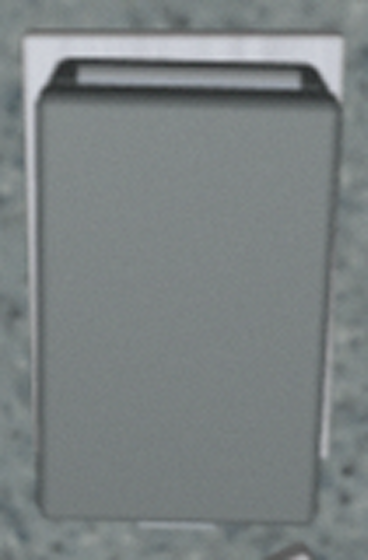

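```bash
python3 -m crank '[-0.001,0,0.025,0.3,0, -0.002,0.0005,0.045,0.3,0, -0.002,0.0005,0.055,0.3,0, -0.002,0.0005,0.062,0.3,0, -0.002,0.0005,0.062,0.3,0, -0.002,0.0005,0.062,0.3,0.6, -0.002,0.0005,0.062,0.3,0.6, -0.002,0.0005,0.062,0.3,0.6]' 12
python3 - <<'E'
from h import *
go([467,-44.5,98],-16.9)
E
```

```text
time_s: 3.4
tcp_pos: [468.6, -44.7, 98.9]
orientation: [[0.291, 0.957, 0.001], [0.957, -0.291, -0.0], [0.0, 0.001, -1.0]]
wrist_force: [-0.1, -0.0, 0.1]
grip_width: 73.4
t 3.4 tcp [468.6 -44.7  98.9] yaw -16.9 grip 73.4 F [-0.1 -0.   0.1] tilt [ 0.001 -0.   ]
  shift [-0.0003 -0.0016  0.0009] turn -0.0  q [-13.  36.  22. 122. -29.  27.  15.]
```

```bash
python3 -m crank '[0,-0.0015,0.001,0,0.7, 0,-0.0015,0.001,0,0.7, 0,-0.0015,0.001,0,0.7, 0,-0.0015,0.001,0,0.7, 0,-0.0015,0.001,0,0.7]' 12
python3 -m crank '[0,0,-0.01,0,0.7, 0,0,-0.03,0,0.7, 0,0,-0.06,0,0.7, 0,0,-0.09,0,0.7, 0,0,-0.1,0,0.7]'
python3 - <<'E'
from h import *
c=read_camera("wrist"); cv2.imwrite("pics/w3.png",c["img"][:,:,::-1]); np.savez("w3.npz",**c)
c=read_camera("top"); cv2.imwrite("pics/t3.png",cv2.resize(c["img"][150:230,280:480,::-1],None,fx=4,fy=4))
go([472,-385,200],-14.4)
E
```

```text
time_s: 3.9
tcp_pos: [467.2, -44.2, 98.0]
orientation: [[0.291, 0.957, 0.002], [0.957, -0.291, 0.0], [0.001, 0.001, -1.0]]
wrist_force: [-1.0, 0.5, 1.8]
grip_width: 54.1
time_s: 4.4
tcp_pos: [468.3, -44.6, 200.6]
orientation: [[0.291, 0.957, 0.006], [0.957, -0.291, -0.0], [0.002, 0.005, -1.0]]
wrist_force: [0.5, 0.2, -1.6]
grip_width: 53.9
t 4.5 tcp [467.9 -44.1 199.2] yaw -16.9 grip 53.9 F [ 0.3 -0.2 -2.7] tilt [0.004 0.   ]
  shift [-0.325   0.103  -0.0009] turn -2.5  q [-20.  27.  31. 118. -21.  41.   8.]
```

View pics/w3.png

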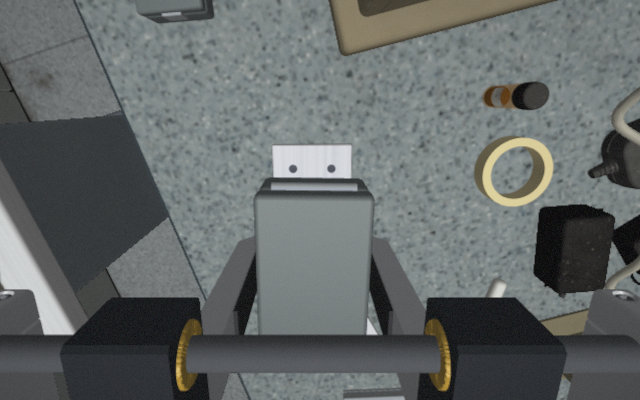

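```bash
python3 -m crank '[-0.02,0.006,0,0,0.7, -0.06,0.018,0,0,0.7, -0.1,0.031,0,-1,0.7, -0.14,0.044,0,-1,0.7, -0.18,0.057,0,-2,0.7, -0.22,0.069,0,-2.5,0.7, -0.255,0.08,0,-2.5,0.7, -0.285,0.09,0,-2.5,0.7]'
python3 -m crank '[-0.02,0.006,0,0,0.7, -0.035,0.012,0.01,0,0.7, -0.035,0.012,0.01,0,0.7]'
python3 - <<'E'
from h import *
c=read_camera("wrist");c=read_camera("wrist"); cv2.imwrite("pics/w4.png",c["img"][:,:,::-1]); np.savez("w4.npz",**c)
go([472,-383,100],-14.4)
E
```

```text
time_s: 5.3
tcp_pos: [469.7, -344.6, 197.0]
orientation: [[0.25, 0.968, 0.002], [0.968, -0.25, 0.002], [0.002, 0.001, -1.0]]
wrist_force: [0.4, 0.4, -1.1]
grip_width: 54.0
time_s: 5.6
tcp_pos: [471.1, -382.6, 183.9]
orientation: [[0.253, 0.968, -0.002], [0.968, -0.253, 0.003], [0.003, -0.002, -1.0]]
wrist_force: [-0.5, 0.3, -1.2]
grip_width: 54.2
t 5.7 tcp [ 472.2 -379.9  185.2] yaw -14.5 grip 53.8 F [ 0.1 -1.  -0.5] tilt [-0.     0.005]
  shift [-0.0034  0.0007  0.0851] turn -0.1  q [ 20.  38.  27.  97. -22.  50.  42.]
```

View pics/w4.png

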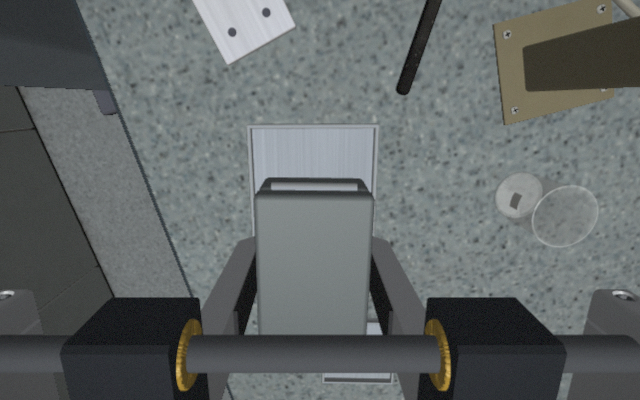

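```bash
python3 - <<'E'
from h import *
c=dict(np.load("w4.npz"))
P=cast(c,[[248,126],[379,125]],14);d=P[1]-P[0];print(P.round(1),np.linalg.norm(d),np.degrees(np.arctan2(d[1],d[0])))
u=d/np.linalg.norm(d); n=np.array([u[1],-u[0],0]); print(P.mean(0)+60*n)
# held box near top edge
Q=cast(c,[[258,192],[373,192]],185.2+6); print(Q, Q.mean(0))
E
```

```text
[[ 427.9 -308.9   14. ]
 [ 542.7 -337.6   14. ]] 118.29769890243267 -14.072025087982594
[ 470.70222112 -381.43113538   14.        ]
[[ 458.10772268 -333.00154106  191.2       ]
 [ 506.12100521 -345.40136222  191.2       ]] [ 482.11436395 -339.20145164  191.2       ]
```

```bash
python3 -m crank '[-0.001,-0.001,0.025,0,0.7, -0.001,-0.001,0.06,0,0.7, -0.001,-0.001,0.095,0,0.7, -0.001,-0.001,0.12,0,0.7, -0.001,-0.001,0.135,0,0.7, -0.001,-0.001,0.14,0,0.7, -0.001,-0.001,0.14,0,0.7]'
python3 - <<'E'
from h import *
go([471,-381.5,37],-14.4)
E
```

```text
time_s: 6.4
tcp_pos: [471.2, -379.4, 45.2]
orientation: [[0.249, 0.968, -0.0], [0.968, -0.249, 0.005], [0.005, -0.002, -1.0]]
wrist_force: [-0.7, 0.4, -0.6]
grip_width: 53.9
t 6.4 tcp [ 471.2 -379.4   45.2] yaw -14.4 grip 53.9 F [-0.7  0.4 -0.6] tilt [-0.     0.005]
  shift [-0.0021  0.0003  0.0081] turn -0.0  q [ 24.  48.  20. 102. -28.  35.  47.]
```

```bash
python3 -m crank '[-0.001,0,0.002,0,0.7, -0.002,0,0.004,0,0.7, -0.002,0,0.006,0,0.7, -0.002,0,0.0075,0,0.7, -0.002,0,0.0085,0,0.7, -0.002,0,0.0085,0,0.7]'
```

```text
time_s: 7.0
tcp_pos: [470.7, -381.4, 37.0]
orientation: [[0.249, 0.968, -0.0], [0.968, -0.249, 0.005], [0.005, -0.002, -1.0]]
wrist_force: [-0.9, 1.4, 2.9]
grip_width: 53.9
```

```bash
python3 -m crank '[0,0,0,0,0.28, 0,0,0,0,0.28, 0,0,0,0,0.28, 0,0,0,0,0.28]'
python3 -m crank '[0,0,-0.02,0,0.28, 0,0,-0.05,0,0.28, 0,0,-0.09,0,0.28, 0,0,-0.13,0,0.2, 0,0,-0.16,0,0, 0,0,-0.16,0,0]'
python3 - <<'E'
from h import *
c=read_camera("wrist"); cv2.imwrite("pics/w5.png",c["img"][:,:,::-1]); np.savez("w5.npz",**c)
go([452,-202,200],-14.4)
E
```

```text
time_s: 7.4
tcp_pos: [470.8, -381.4, 37.0]
orientation: [[0.249, 0.968, -0.0], [0.968, -0.249, 0.005], [0.005, -0.001, -1.0]]
wrist_force: [0.0, 0.2, 0.5]
grip_width: 67.6
time_s: 8.0
tcp_pos: [472.7, -384.5, 201.5]
orientation: [[0.249, 0.968, 0.006], [0.968, -0.249, -0.0], [0.001, 0.006, -1.0]]
wrist_force: [-0.3, 0.0, 0.6]
grip_width: 87.8
t 8.05 tcp [ 471.8 -383.1  199. ] yaw -14.4 grip 91.3 F [-0.8  0.9 -0.5] tilt [0.003 0.003]
  shift [ 0.1705 -0.0643 -0.0006] turn -0.0  q [ 20.  37.  28.  97. -21.  52.  42.]
```

View pics/w5.png

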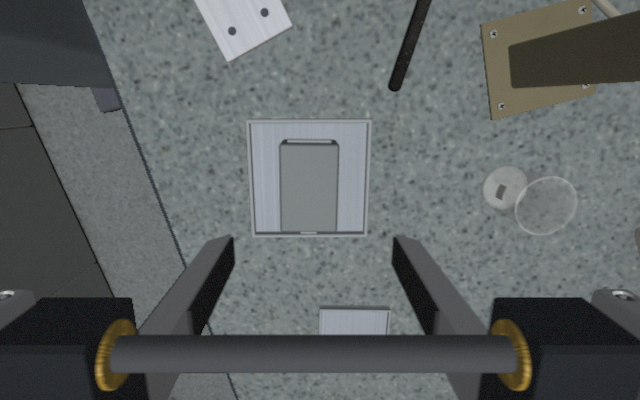

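```bash
python3 - <<'E'
from h import *
c=dict(np.load("w5.npz"))
B=cast(c,[[280,144],[338,144],[337,232],[280,232]],43);T=cast(c,[[247.5,120.5],[371,120.5],[368,237],[250,237]],14)
print(B.mean(0),T.mean(0),np.linalg.norm(B[0]-B[3]),np.linalg.norm(T[0]-T[3]))
E
python3 -m crank '[0.03,-0.011,-0.01,0,0, 0.075,-0.027,-0.02,0,0, 0.115,-0.043,-0.02,0,0, 0.15,-0.057,-0.02,0,0, 0.17,-0.064,-0.02,0,0, 0.17,-0.064,-0.02,0,0, 0.17,-0.064,-0.02,0,0]'
python3 - <<'E'
from h import *
c=read_camera("wrist");c=read_camera("wrist"); cv2.imwrite("pics/w6.png",c["img"][:,:,::-1]); np.savez("w6.npz",**c)
g=cv2.cvtColor(c["img"],cv2.COLOR_RGB2GRAY)
q=project(c,[[449,-201,24]])[0]; print(q)
n,l,st,ce=cv2.connectedComponentsWithStats((g>185).astype(np.uint8)); k=l[int(q[1]),int(q[0])]; print(st[k])
cs,_=cv2.findContours((l==k).astype(np.uint8),cv2.RETR_EXTERNAL,cv2.CHAIN_APPROX_NONE)
print(rect(cast(c,cs[0][:,0],24)))
go([467,-46,160],-16.9)
E
```

```text
[ 469.27593853 -381.29348004   43.        ] [ 469.80409262 -380.46535966   14.        ] 82.78709330955195 118.07398445698773
time_s: 8.75
tcp_pos: [451.8, -202.7, 218.7]
orientation: [[0.248, 0.969, 0.002], [0.969, -0.248, 0.002], [0.003, 0.002, -1.0]]
wrist_force: [0.7, -0.0, -0.2]
grip_width: 94.0
[310.34114411 181.22755401]
[ 261  127   98  107 5508]
(array([ 448.85803223, -202.32775879]), array([64.47371, 93.79439], dtype=float32), np.float32(12.7451935))
t 8.85 tcp [ 451.9 -204.1  219. ] yaw -14.5 grip 94.4 F [ 0.4 -1.2  0.2] tilt [0.003 0.002]
  shift [ 0.1567 -0.0251  0.0593] turn 2.4  q [  0.  27.  30. 113. -19.  45.  27.]
```

View pics/w6.png

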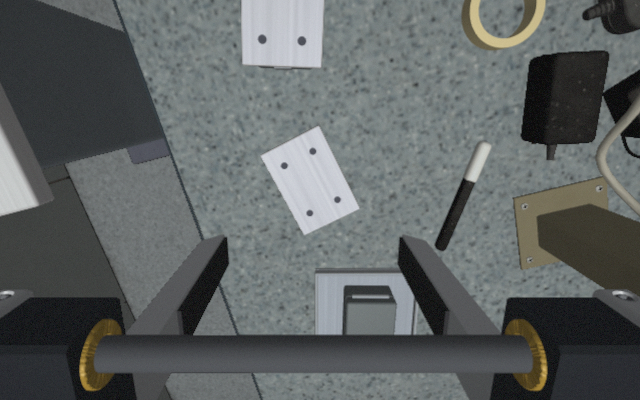

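The box stands centred in the tray (within 1 mm). The pile spacer is at (449,-202), yaw 12.7. Next: back over the stack.

```bash
python3 -m crank '[0.03,-0.005,0,0.5,0, 0.07,-0.011,0.01,1,0, 0.11,-0.018,0.025,1.5,0, 0.14,-0.022,0.04,2,0, 0.155,-0.025,0.05,2.4,0, 0.155,-0.025,0.05,2.4,0, 0.155,-0.025,0.05,2.4,0]'
python3 - <<'E'
from h import *
c=read_camera("wrist");c=read_camera("wrist"); cv2.imwrite("pics/w7.png",c["img"][:,:,::-1]); np.savez("w7.npz",**c)
g=cv2.cvtColor(c["img"],cv2.COLOR_RGB2GRAY)
q=project(c,[[467,-45,64]])[0]; print(q)
n,l,st,ce=cv2.connectedComponentsWithStats((g>185).astype(np.uint8)); k=l[int(q[1]),int(q[0])]; print(st[k])
cs,_=cv2.findContours((l==k).astype(np.uint8),cv2.RETR_EXTERNAL,cv2.CHAIN_APPROX_NONE)
r=rect(cast(c,cs[0][:,0],64)); print(r)
go([*r[0],60],r[2])
E
```

```text
time_s: 9.55
tcp_pos: [466.9, -49.8, 169.5]
orientation: [[0.293, 0.956, 0.003], [0.956, -0.293, -0.0], [0.001, 0.003, -1.0]]
wrist_force: [-0.2, 0.0, 0.2]
grip_width: 94.0
[312.08423497 202.87069256]
[ 268  143   87  118 9241]
(array([466.57830811, -45.87679291]), array([63.850746, 93.32698 ], dtype=float32), np.float32(-16.456886))
t 9.65 tcp [467.1 -50.1 169.9] yaw -17.1 grip 94.2 F [-1.3 -0.  -1.5] tilt [0.004 0.   ]
  shift [ 0.0037 -0.0022  0.1099] turn -0.7  q [-17.  29.  29. 119. -23.  36.  10.]
```

View pics/w7.png

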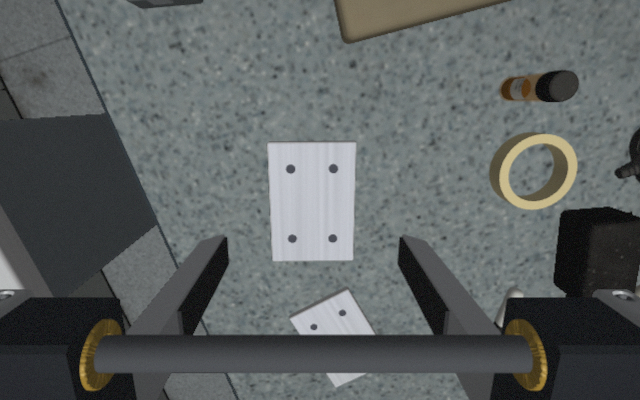

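```bash
python3 -m crank '[0.001,-0.001,0.025,-0.3,0, 0.003,-0.002,0.055,-0.5,0, 0.004,-0.002,0.08,-0.5,0, 0.004,-0.002,0.093,-0.5,0, 0.004,-0.002,0.099,-0.5,0, 0.004,-0.002,0.099,-0.5,0]'
python3 - <<'E'
from h import *
go([466.6,-45.9,70],-16.6)
E
```

```text
time_s: 10.25
tcp_pos: [466.9, -47.0, 70.9]
orientation: [[0.288, 0.958, 0.004], [0.958, -0.288, -0.0], [0.001, 0.004, -1.0]]
wrist_force: [0.1, 0.4, 0.7]
grip_width: 93.9
t 10.25 tcp [466.9 -47.   70.9] yaw -16.7 grip 93.9 F [0.1 0.4 0.7] tilt [ 0.004 -0.   ]
  shift [ 0.001  -0.0006  0.0009] turn -0.1  q [-10.  39.  18. 123. -32.  22.  18.]
```

```bash
python3 -m crank '[0.001,0,0.001,0,0.6, 0.001,0,0.001,0,0.6, 0.001,0,0.001,0,0.6, 0.001,0,0.001,0,0.6, 0.001,0,0.001,0,0.6, 0.001,0,0.001,0,0.6, 0.001,0,0.001,0,0.6]' 18
python3 -m crank '[0,0,-0.005,0,0.6, 0,0,-0.015,0,0.6, 0,0,-0.035,0,0.6, 0,0,-0.06,0,0.6, 0,0,-0.08,0,0.6, 0,0,-0.085,0,0.6, 0,0,-0.085,0,0.6]'
python3 - <<'E'
from h import *
c=read_camera("wrist"); cv2.imwrite("pics/w8.png",c["img"][:,:,::-1]); np.savez("w8.npz",**c)
c=read_camera("scene"); cv2.imwrite("pics/s8.png",cv2.resize(c["img"][130:250,200:380,::-1],None,fx=4,fy=4))
go([449,-202,150],12.9)
E
```

```text
time_s: 10.95
tcp_pos: [467.6, -46.1, 70.4]
orientation: [[0.288, 0.958, 0.005], [0.958, -0.288, -0.0], [0.001, 0.005, -1.0]]
wrist_force: [0.3, 0.2, 5.9]
grip_width: 66.0
time_s: 11.65
tcp_pos: [467.5, -45.8, 156.1]
orientation: [[0.287, 0.958, 0.007], [0.958, -0.287, 0.0], [0.002, 0.007, -1.0]]
wrist_force: [-0.0, -0.1, -2.9]
grip_width: 65.9
t 11.75 tcp [466.6 -45.7 154.9] yaw -16.7 grip 65.9 F [-0.3 -0.7 -2.1] tilt [0.004 0.   ]
  shift [-0.1547  0.028   0.0048] turn -29.6  q [-17.  31.  28. 120. -25.  34.  12.]
```

View pics/w8.png

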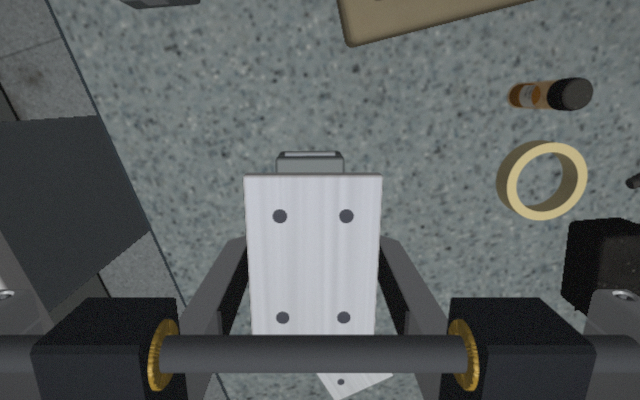

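View pics/s8.png

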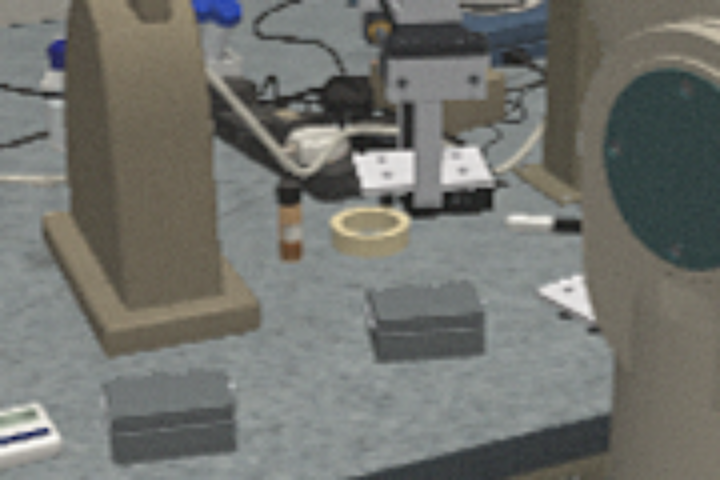

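```bash
python3 - <<'E'
from h import *
c=dict(np.load("w8.npz"))
D=cast(c,[[280,216],[346.5,216],[343.5,317.5],[282.5,317.5]],154.9-6.4)
print(D.round(1),D.mean(0),np.linalg.norm(D[0]-D[1]),np.linalg.norm(D[0]-D[3]))
d=D[1]-D[0]+D[2]-D[3];print(np.degrees(np.arctan2(d[1],d[0])))
c=dict(np.load("w6.npz"));D=cast(c,[[284.5,165.5],[313,151],[337.5,199],[309.5,213]],24)
print(D.round(1),D.mean(0),np.linalg.norm(D[0]-D[1]),np.linalg.norm(D[0]-D[3]))
d=D[1]-D[0]+D[2]-D[3];print(np.degrees(np.arctan2(d[1],d[0])))
E
```

```text
[[458.8 -14.7 148.5]
 [489.4 -24.  148.5]
 [473.2 -77.8 148.5]
 [442.5 -68.5 148.5]] [465.99590293 -46.23236651 148.5       ] 32.05150186640295 56.156749905008056
-16.863825580101132
[[ 428.  -178.9   24. ]
 [ 459.2 -172.    24. ]
 [ 471.3 -226.1   24. ]
 [ 439.7 -233.5   24. ]] [ 449.5616038  -202.63934627   24.        ] 31.999683055451648 55.82916812206588
12.870837832429057
```

```bash
python3 -m crank '[-0.02,0.004,0,-4,0.6, -0.05,0.009,0,-9,0.6, -0.08,0.015,0,-15,0.6, -0.11,0.02,0,-20,0.6, -0.135,0.025,0,-25,0.6, -0.15,0.028,0,-29.5,0.6, -0.1545,0.029,0.01,-29.5,0.6, -0.1545,0.029,0.01,-29.5,0.6]'
python3 - <<'E'
from h import *
c=read_camera("wrist");c=read_camera("wrist"); cv2.imwrite("pics/w9.png",c["img"][:,:,::-1]); np.savez("w9.npz",**c)
go([450,-202,70],12.8)
E
```

```text
time_s: 12.55
tcp_pos: [448.6, -201.8, 142.8]
orientation: [[-0.218, 0.976, 0.001], [0.976, 0.218, 0.002], [0.002, 0.001, -1.0]]
wrist_force: [-0.7, 0.2, -2.0]
grip_width: 66.1
t 12.65 tcp [ 449.4 -200.6  143.7] yaw 12.8 grip 65.6 F [ 0.5 -0.3 -1.8] tilt [0.002 0.002]
  shift [-0.0016  0.0002  0.0737] turn -0.0  q [  9.  32.  17. 117. -16.  33.  50.]
```

View pics/w9.png

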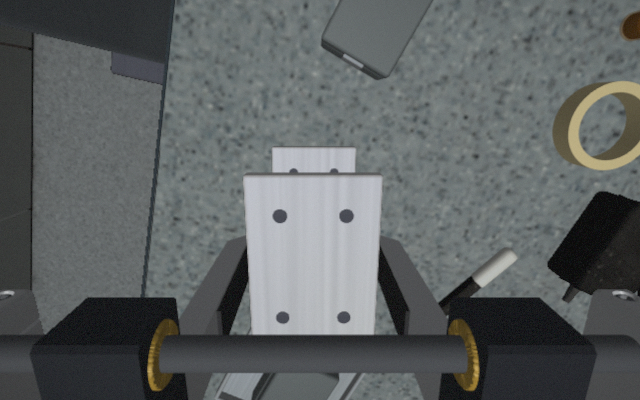

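```bash
python3 - <<'E'
from h import *
c=dict(np.load("w9.npz"))
a=cast(c,[[272.5,148],[355.5,148]],24);b=cast(c,[[245,174.5],[382,174]],137.5)
print(a.mean(0),b.mean(0),np.linalg.norm(a[0]-a[1]),np.linalg.norm(b[0]-b[1]))
E
python3 -m crank '[-0.001,0,0.02,0,0.6, -0.001,0,0.045,0,0.6, -0.001,0,0.063,0,0.6, -0.001,0,0.073,0,0.6, -0.001,0,0.077,0,0.6, -0.001,0,0.077,0,0.6]'
python3 - <<'E'
from h import *
go([450,-202,54],12.8)
E
```

```text
[ 439.21191517 -156.16713458   24.        ] [ 437.80428702 -153.49319482  137.5       ] 64.1606276700092 63.12242751280872
time_s: 13.25
tcp_pos: [449.8, -201.0, 66.5]
orientation: [[-0.222, 0.975, 0.001], [0.975, 0.222, 0.002], [0.002, 0.002, -1.0]]
wrist_force: [0.2, -0.5, -3.0]
grip_width: 65.7
t 13.25 tcp [ 449.8 -201.    66.5] yaw 12.8 grip 65.7 F [ 0.2 -0.5 -3. ] tilt [0.001 0.002]
  shift [-0.0011 -0.0001  0.0125] turn 0.0  q [ 13.  39.  12. 120. -20.  23.  54.]
```

```bash
python3 -m crank '[-0.0005,0,0.003,0,0.6, -0.001,0,0.006,0,0.6, -0.001,0,0.009,0,0.6, -0.001,0,0.011,0,0.6, -0.001,0,0.0115,0,0.6, -0.001,0,0.0115,0,0.6]'
```

```text
time_s: 13.85
tcp_pos: [450.0, -202.0, 55.0]
orientation: [[-0.222, 0.975, 0.001], [0.975, 0.222, 0.002], [0.002, 0.002, -1.0]]
wrist_force: [0.2, 0.6, -1.9]
grip_width: 65.6
```

```bash
python3 -m crank '[0,0,0.0005,0,0.6, 0,0,0.001,0,0.6, 0,0,0.0012,0,0.6]'
```

```text
time_s: 14.15
tcp_pos: [450.1, -202.0, 54.4]
orientation: [[-0.221, 0.975, 0.002], [0.975, 0.221, 0.002], [0.002, 0.002, -1.0]]
wrist_force: [-1.7, 0.7, 7.8]
grip_width: 65.9
```

```bash
python3 -m crank '[0,0,-0.0003,0,0.1, 0,0,-0.0003,0,0.1, 0,0,-0.0003,0,0.1, 0,0,-0.0003,0,0.1]'
python3 -m crank '[0,0,-0.02,0,0, 0,0,-0.05,0,0, 0,0,-0.09,0,0, 0,0,-0.13,0,0, 0,0,-0.15,0,0, 0,0,-0.15,0,0, 0,0,-0.15,0,0]'
python3 - <<'E'
from h import *
c=read_camera("wrist");c=read_camera("wrist"); cv2.imwrite("pics/w10.png",c["img"][:,:,::-1]); np.savez("w10.npz",**c)
c=read_camera("top"); cv2.imwrite("pics/t10.png",cv2.resize(c["img"][150:230,280:480,::-1],None,fx=4,fy=4))
c=read_camera("scene"); cv2.imwrite("pics/s10.png",cv2.resize(c["img"][130:250,260:460,::-1],None,fx=4,fy=4))
go([450,-202,54],12.8)
E
```

```text
time_s: 14.55
tcp_pos: [450.2, -202.0, 54.6]
orientation: [[-0.221, 0.975, 0.002], [0.975, 0.221, 0.002], [0.002, 0.002, -1.0]]
wrist_force: [-0.1, 0.1, 0.2]
grip_width: 84.5
time_s: 15.25
tcp_pos: [449.8, -202.0, 204.5]
orientation: [[-0.222, 0.975, 0.002], [0.975, 0.222, 0.002], [0.002, 0.003, -1.0]]
wrist_force: [0.2, -0.1, -0.5]
grip_width: 94.1
t 15.45 tcp [ 449.1 -202.   203.4] yaw 12.8 grip 93.7 F [-0.7 -0.2  0.3] tilt [-0.001  0.003]
  shift [-0.0007  0.0008  0.1494] turn -0.0  q [  7.  27.  20. 114. -14.  42.  48.]
```

View pics/w10.png

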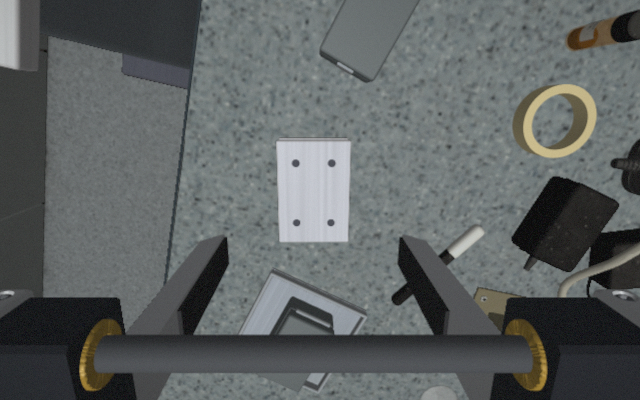

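View pics/t10.png

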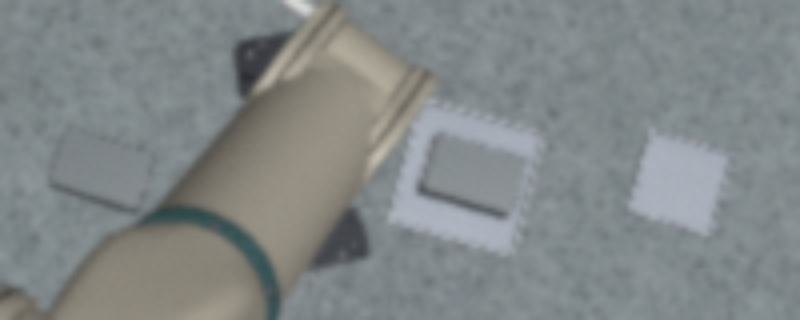

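The wrist view shows the spacer on the pile at about (313,190). A thin, parallel strip of the lower plate is visible at row 138, and the top view shows the box inside the tray. I'll check the numbers, then hand in.

```bash
python3 - <<'E'
from h import *
c=dict(np.load("w10.npz"))
D=cast(c,[[296,163],[332,163],[331.5,222.5],[296.5,222.5]],48)
d=D[1]-D[0]+D[2]-D[3]
print(D.mean(0).round(1),np.linalg.norm(D[0]-D[1]),np.linalg.norm(D[0]-D[3]),np.degrees(np.arctan2(d[1],d[0])))
print("pile edge",cast(c,[[277.5,138],[350,138]],24).mean(0).round(1),"top edge",cast(c,[[276.5,141],[350.5,141]],48).mean(0).round(1))
print(sense()['wrist_force'].round(1) if hasattr(sense()['wrist_force'],'round') else sense()['wrist_force'], np.abs(sense()['joint_velocities']).max())
finish_job()
E
```

```text
[ 449.9 -201.8   48. ] 31.938230616818036 55.88920134449969 12.8212804067209
pile edge [ 439.2 -155.6   24. ] top edge [ 438.9 -155.8   48. ]
[-0.7 -0.2  0.3] 0.2897985258650116
the job is handed in; nothing more can be done
```

The top box now stands on the floor of the larger tray, and the stack's spacer stands feet down on the other spacer. I handed the job in at about 15.5 s of the 48 s allowed. `finish_job()` reports no verdict, so the result rests on the camera and force checks below.

- **Top box:** its centre is within about 1 mm of the tray's centre. The fingers were opened only to about 68 mm there to stay clear of the rim, and the wrist force was near zero after release.
- **Spacer:** the plates' near edges lie within 0.5 mm of each other. The spacer's angle is 12.8°, against 12.9° measured for the other spacer beforehand. The hole spacing, computed for a plate top at 48 mm, came out at 32 × 56 mm as it should. That fits the spacer seated at the right height.
- **Other spacer:** its near edge measured within about 0.6 mm of where it was just before the placing.
- **At hand-in:** the gripper was open, about 150 mm above the pile, with no contact force.

One disagreement: early on, the top camera placed things 3–4 mm further along -y than the wrist camera did. I used the wrist camera for the positions that had to match. No check failed.

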